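Press the cordless tester onto a battery pack's slanted ball stud and hold it there

ROBOT

A 6-joint arm with a two-finger parallel gripper is mounted at the origin on the work surface. World frame = base frame: x ahead of the robot, y to its left, z up, the work surface at z = 0. Lengths are in mm, angles in rad, forces in N, time in s.
With the tool pointing down it reaches from about 350 to 975 mm from the base axis. Payload 7.1 kg.
Tool frame: the origin (TCP) lies between the finger pads; the fingertips stand 19 mm ahead of it and the grasp point (between the pads) is the TCP; z points along the fingers, y is the line along which they close (so a half turn about z gives the same grasp; the last joint's range is limited). The gripper opens to 88 mm and grips with 3 to 60 N. Pads are 20 mm wide; open, the fingers measure 115 mm over their backs; the gripper's body (75 mm by 178 mm) begins 61 mm behind the grasp point.
Start: joints at [1.156, 0.423, 1.63, -0, 1.089, -0.019], TCP at [240.934, 576.676, 241.675] pointing down, gripper open.
Joint ranges: [-3, 3], [-0.9, 2.11], [0.09, 2.58], [-1.31, 4.45], [0.11, 2.69], [-2.54, 2.54]. Speed limits (rad/s): [2.39, 2.39, 3.01, 3.14, 3.14, 3.14].

INTERFACE

Orientations are given as a rotation vector (axis times angle).
In Python, from workcell import ctrl gives the robot as it stands.
- The arm moves only by the tool arm_command, never from a script. Its argument "series" is a list of rows, each an object with "linear": the shift along the tool's x, y, z in m, a list of three; "turn": the turn about the tool's z in rad. A call has 1 to 10 rows; each row shifts and turns the commanded pose from where the row before left it, along the tool's axes as they then stand; what a row does not reach is not made up. A row lasts 1/10 s, in which the tool goes at most 50 mm and 8.59 degrees, less where a joint would pass 70% of its speed; a pose out of reach is approached as far as the arm can. A call with a gripper value outside its range is refused whole. "jaw" is the opening, from -1 (shut) to 1 (fully open), set as the call begins (left out, the last holds). The fingers move at their own pace and stop on an object; the grip force is fixed at half the most. Time passes only in rows, so rows that do not move let the fingers close. It gives the time, the measured TCP pose, the force, the opening and the grip force at its end, in the units of the state.
- ctrl.get_obs(): the state, without advancing time (a new reading comes with each control period).
- ctrl.get_image(name): name is "side" or "top" or "wrist"; returns a dict with "frame" (420x560x3 uint8, blue, green, red), "fx", "fy", "cx", "cy" (pixels), "rvec" (rotation vector, rad) and "tvec" (3), from world to camera coordinates, as OpenCV has them. Camera axes: x right, y down, z forward; pixel columns grow to the right and rows downward; lengths in mm; the calibration is good to about 2 mm. A picture is of the moment at which its call begins. There is no depth.
- ctrl.close_job(): hands the job in; it is judged then, once.
The state is a dict: "t": time; "qpos": joint angles; "qvel": joint speeds; "joint_torque": joint torques, N m; "ee_pos": TCP position; "orientation": TCP orientation; "ft_force": force on the tool from outside, world axes, zero at the start; "moment": the same for the moment, N m; "width": finger opening in mm; "grasp_force": force on a finger pad.
Only numpy, scipy, OpenCV 4.12 (cv2) and the standard library are available. Lean on these libraries where they do the work, as an engineer would, in place of code of your own. Each camera call takes 0.05 s, during which the arm holds its last target. There are 200 camera calls.

TASK

Pull the cordless tester out of its charging stand, where a sprung catch holds it, and press its open end squarely onto the bare ball stud on the battery pack's slanted terminal block until it snaps over the ball. Then push it fully home against its spring and keep it pressed there for the reading: finish while still holding it home, not letting go. Leave everything else on the bench where it is.

Things in the scene. Friction and masses are not known exactly. Their poses are not given: they have to be found in the camera images.
- tester_mid (a point): middle of the cordless tester, which stands upright in the stand: 152 mm tall, this point 76 mm above its open lower end; z runs along its axis towards the handle end. Upper 110 mm: black handle, 44 mm along x, 32 mm along y, flat sides facing +y and -y to grip, small display on -x. Lower 42 mm: round steel sleeve 34 mm wide, open below: 29 mm mouth narrowing to a 21 mm bore
- tester: the tester as a body, origin and axes as tester_mid; 0.25 to 0.37 kg. Four sprung balls in its bore, 10 mm above the rim, snap over a ball stud's head, resisting with about 10 to 15 N going on or off. Just snapped on the pack's stud, the rim is 10 mm short of home; from there a spring pushes back with 4 N rising to 10 N at home. Let go, it springs back those 10 mm
- pin (a joint): how far the sprung measuring pin inside the tester's bore is pushed in, m: 0 free (also in the stand, and when just snapped over the pack's stud), 0.009 to 0.010 when the tester's rim sits on the shoulder of the pack's stud (fully home)
- dock: charging stand, fixed: flat white base 110 x 100 mm, 24 mm high, origin on the bench under its centre. On top a round grey socket ring, 12 mm high, about 46 mm wide inside, around a short steel ball stud; the tester stands over the stud with its rim on the base, 24 mm above the bench, and comes straight up, clear after 40 mm
- pack: battery pack under test: blue box 200 x 260 mm (x, y), 70 mm high, with a 6 mm black lid (top 76 mm above the bench), held fast; origin on the bench under its centre. On the lid are two grey slanted terminal blocks, 140 mm apart along y; either may be the bare one
- stud: bare ball stud on one terminal block (the other wears a grey dome cap). Origin on its axis at the face of its round shoulder (40 mm wide, 121 mm above the bench), where the tester's rim sits when home (tester's middle 76 mm out). z: out along the stud, leaning 25 degrees from vertical to the pack's -x side (the robot's); y level. Neck 11 mm, ball 18 mm wide centred 28 mm out, tip 37 mm out
- spare_cap: loose grey dome cap, 34 mm wide and 44 mm high, standing on the pack's lid behind the terminals; bystander, origin under its centre
- tape: roll of black tape, 68 mm wide, 19 mm high, beside the charging stand; bystander, origin under its centre
- screwdriver: screwdriver 170 mm long lying on the bench on the robot's side of the charging stand; bystander
- cell_a: blue round cell, 32 mm wide, 68 mm high, standing behind the charging stand; bystander, origin under its centre
- cell_b: a second cell like cell_a, near it; bystander
- cleaner: white bottle, 52 mm wide, 140 mm high, standing on the +y side of the pack; bystander, origin under its centre
- multimeter: multimeter 175 x 85 mm, 34 mm high, lying at the back of the bench; bystander, origin under its centre
Not all that is in view belongs to the job. Of the things that look like the tester, the largest one is meant. Leave any brown look-alike of the dock alone.

How it is judged:
By the outcome, as a careful person would: the job done as asked, in the order asked, and still so for the second after the job is handed in, while the arm keeps its last pose, push and grip.
It also fails if it takes over 45 s, if anything falls off the work surface, if the arm or the gripper's body presses on something with over 40 N, if the wrist force passes 120 N, or if a joint passes its speed limit or range.

## Working session

There is one attempt and no reset: what is moved stays moved. The work goes in short steps, Python scripts to look and compute and a tool call to move; the robot and the scene stay as the last step left them, time stands still between calls to the robot, and variables do not carry over. Pictures are saved under pics/ and viewed, at most 10 in all, crops included, and the job is handed in when it is done.

Besides the shell and the picture viewer there is one more tool, called after "Request:" in YAML: its name, and indented under it one key for each argument. arm_command: Moves the arm, as the interface text tells. Its arguments: {"type":"object","properties":{"series":{"type":"array"},"jaw":{"type":"number"}},"required":["series"]}

```bash
mkdir -p pics
cat > h.py <<'E'
import numpy as np, cv2
from scipy.spatial.transform import Rotation as R
from workcell import ctrl
def cam(n,save=None):
    d=ctrl.get_image(n)
    if save: cv2.imwrite('pics/'+save+'.png',d['frame']); np.savez('pics/'+save,**d)
    return d
def load(s): return dict(np.load('pics/'+s+'.npz'))
def ray(d,u,v):
    M=R.from_rotvec(np.ravel(d['rvec'])).as_matrix(); t=np.ravel(d['tvec'])
    return -M.T@t, M.T@np.array([(u-d['cx'])/d['fx'],(v-d['cy'])/d['fy'],1.])
def onz(d,u,v,z):
    o,r=ray(d,u,v); return o+r*(z-o[2])/r[2]
def proj(d,p):
    M=R.from_rotvec(np.ravel(d['rvec'])).as_matrix(); c=M@np.array(p,float)+np.ravel(d['tvec'])
    return np.array([d['fx']*c[0]/c[2]+d['cx'],d['fy']*c[1]/c[2]+d['cy']])
def tri(*a):
    A=0;b=0
    for d,u,v in a:
        o,r=ray(d,u,v); r/=np.linalg.norm(r); P=np.eye(3)-np.outer(r,r); A=A+P; b=b+P@o
    return np.linalg.solve(A,b)
E
python3 - <<'E'
from h import *
for n in ('side','top'):
    d=cam(n,n+'0'); print(n,ray(d,280,210),d['fx'])
o=ctrl.get_obs(); print(o['ee_pos'],o['orientation'],o['ft_force'],o['width'],o['t'])
E
```

```text
side (array([ 428.14341857, -629.85595009,  999.40466263]), array([ 0.17098654,  0.61141624, -0.77283063])) 470.7683586122184
top (array([ 423.36029698,   43.94793358, 1071.68093619]), array([ 0.18372787,  0.02533943, -0.98268254])) 425.4216189534868
[240.76602326 576.28646179 240.98310495] [-6.17656447e-01 -3.07998076e+00  2.03810025e-03] [ 0.46195458 -0.93287771  0.42110349] 87.7887020961653 0.1
```

View pics/side0.png

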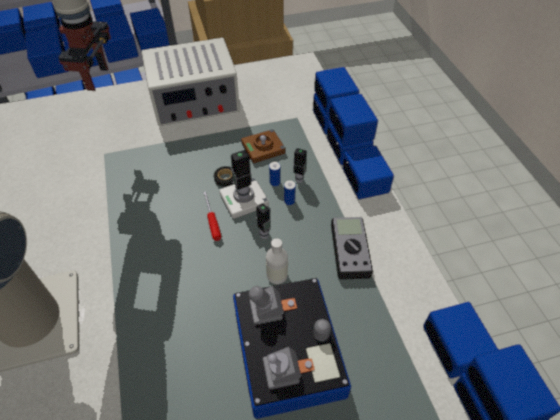

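View pics/top0.png

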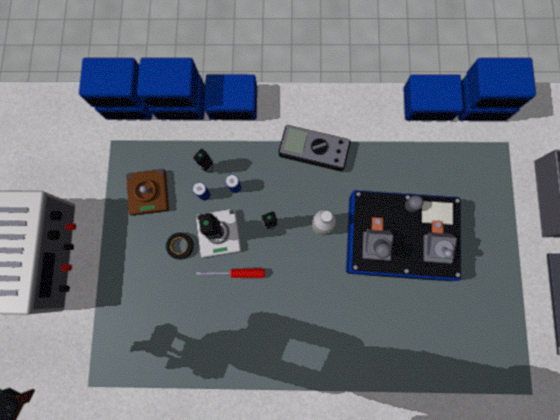

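Run:
```python
from h import *
s=load('side0');t=load('top0')
a=cv2.resize(s['frame'][130:260,190:320],None,fx=3,fy=3,interpolation=2)
b=cv2.resize(s['frame'][275:405,225:355],None,fx=3,fy=3,interpolation=2)
c=cv2.resize(t['frame'][180:260,190:290],(400,320)[::1],interpolation=2)
e=cv2.resize(t['frame'][185:285,345:465],(400,333),interpolation=2)
f=np.zeros((600,800,3),np.uint8)
f[:300,:300]=cv2.resize(a,(300,300));f[300:,:300]=cv2.resize(b,(300,300))
f[:300,400:]=cv2.resize(c,(400,300));f[300:,400:]=cv2.resize(e,(400,300))
cv2.imwrite('pics/crop.png',f)
# pack lid corners guess, dock top
for n,u,v,z in [('pack TL',357,192,76),('TR',463,198,76),('BR',460,277,76),('BL',350,272,76),('dock',218,233,24)]: print(n,onz(t,u,v,z).round(1))
```

```text
pack TL [ 654.9 -114.    76. ]
TR [ 642.2 -364.3   76. ]
BR [ 457.  -344.8   76. ]
BL [465.4 -93.9  76. ]
dock [559.7 224.5  24. ]
```

View pics/crop.png

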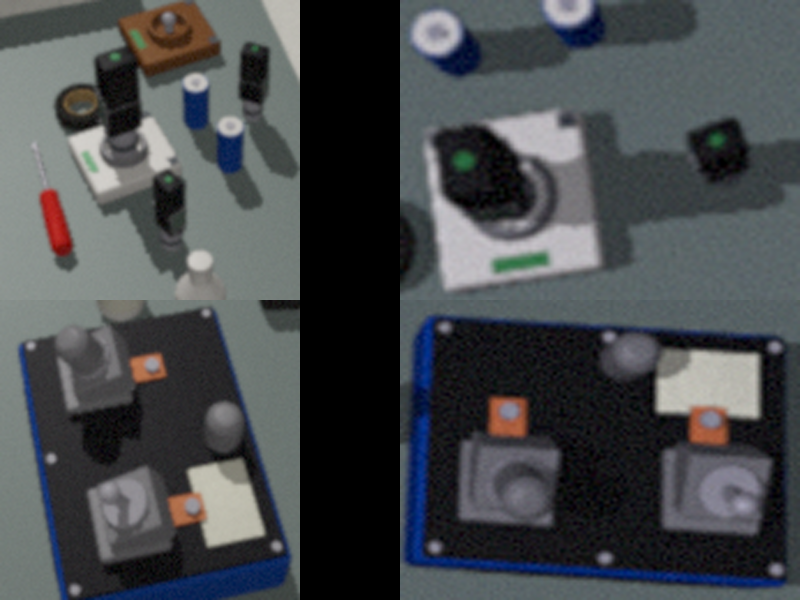

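Run:
```python
from h import *
s=load('side0');t=load('top0')
def quad(d,mask,z,nm,roi):
    m=np.zeros_like(mask); x0,y0,x1,y1=roi; m[y0:y1,x0:x1]=mask[y0:y1,x0:x1]
    m=cv2.morphologyEx(m,cv2.MORPH_OPEN,np.ones((3,3)))
    c=max(cv2.findContours(m,0,2)[0],key=cv2.contourArea); h=cv2.convexHull(c)[:,0]
    P=np.array([onz(d,u,v,z)[:2] for u,v in h],np.float32)
    r=cv2.minAreaRect(P); print(nm,np.round(r[0],1),np.round(r[1],1),round(r[2],1))
for n,d,rp,rd in (('top',t,(340,180,475,290),(190,200,250,265)),('side',s,(225,270,355,415),(215,175,275,222))):
    f=d['frame'].astype(int); hsv=cv2.cvtColor(d['frame'],cv2.COLOR_BGR2HSV)
    quad(d,((f.max(2)<52)*255).astype(np.uint8),76,n+' lid',rp)
    quad(d,((f.min(2)>130)*255).astype(np.uint8),24,n+' dock',rd)
def g(d,roi):
    x0,y0,x1,y1=roi;f=d['frame'][y0:y1,x0:x1].astype(int);m=(f[:,:,1]-np.maximum(f[:,:,0],f[:,:,2]))>25
    w=np.argwhere(m); print(len(w)); return w.mean(0)[::-1]+[x0,y0]
a=g(t,(195,205,225,228));b=g(s,(225,145,255,165)); print(a,b,'green top',tri((t,*a),(s,*b)).round(1),onz(t,*a,176).round(1),onz(s,*b,176).round(1))
p=tri((t,448.5,251.7),(s,272.7,357.3)); print('ball',p.round(1),proj(t,p),proj(s,p))
```

```text
top lid [ 556.4 -227.4] [248.2 186.6] 86.3
top dock [539.2 222.8] [61.9 97.4] 9.8
side lid [ 556.1 -232.1] [247.  185.7] 86.3
side dock [510.3 203.9] [ 72.6 123.9] 2.0
16
29
[205.5 222.5] [245.48275862 149.93103448] green top [569.5 224.2 184.7] [562.3 226.  176. ] [579.8 234.4 176. ]
ball [ 507.3 -295.5  148.6] [448.50880135 252.01293455] [273.04360791 357.1946689 ]
```

Run:
```python
from h import *
s=load('side0');t=load('top0')
def g(d,roi):
    x0,y0,x1,y1=roi;f=d['frame'][y0:y1,x0:x1].astype(int);w=f[:,:,1]-np.maximum(f[:,:,0],f[:,:,2]);w=np.where(w>20,w,0)
    yy,xx=np.mgrid[y0:y1,x0:x1]; return np.array([(w*xx).sum(),(w*yy).sum()])/w.sum()
a=g(t,(195,205,225,228));b=g(s,(232,150,247,160)); print(a,b,tri((t,*a),(s,*b)).round(1),onz(t,*a,176).round(1),onz(s,*b,176).round(1))
# screws
for n,d,c in (('top',t,[(357,192),(463,198),(460,277),(350,272),(407,196),(407,274)]),('side',s,[(238,295),(314,281),(345,382),(257,403)])):
    f=d['frame'].min(2).astype(float)
    for u,v in c:
        w=f[v-4:v+5,u-4:u+5].copy(); w=np.where(w>85,w-60,0); yy,xx=np.mgrid[v-4:v+5,u-4:u+5]
        if w.sum(): print(n,(u,v),onz(d,(w*xx).sum()/w.sum(),(w*yy).sum()/w.sum(),76).round(1))
# dock edges: white mask hull corners
f=t['frame'];m=((f.min(2)>130)*255).astype(np.uint8);k=np.zeros_like(m);k[200:265,190:250]=m[200:265,190:250]
c=max(cv2.findContours(k,0,2)[0],key=cv2.contourArea);q=cv2.approxPolyDP(cv2.convexHull(c),4,True)[:,0]
for u,v in q: print((u,v),onz(t,u,v,24).round(1))
```

```text
[205.60662824 222.43659942] [239.49736842 154.03157895] [562.5 226.2 174. ] [562.4 225.8 176. ] [562.  224.1 176. ]
top (357, 192) [ 657.  -115.8   76. ]
top (463, 198) [ 647.8 -365.7   76. ]
top (460, 277) [ 460.3 -341.1   76. ]
top (350, 272) [458.8 -93.7  76. ]
top (407, 196) [ 643.4 -234.3   76. ]
top (407, 274) [ 469.6 -222.5   76. ]
side (238, 295) [ 476.5 -103.4   76. ]
side (314, 281) [ 652.  -114.7   76. ]
side (345, 382) [ 636.1 -351.6   76. ]
side (257, 403) [ 462.1 -341.    76. ]
(np.int32(196), np.int32(219)) [594.5 281.3  24. ]
(np.int32(237), np.int32(239)) [545.2 176.6  24. ]
(np.int32(239), np.int32(250)) [518.  170.8  24. ]
(np.int32(201), np.int32(256)) [502.3 264.2  24. ]
```

```bash
cat >> h.py <<'E'
def togo(x,y,z,yaw=None):
    o=ctrl.get_obs(); M=R.from_rotvec(o['orientation']).as_matrix()
    cur=np.degrees(np.arctan2(M[1,1],M[0,1]))
    if yaw is not None:
        M=R.from_euler('z',yaw-cur,degrees=True).as_matrix()@M; print('turn rad',round(-np.radians(yaw-cur),4))
    print('after-turn tool shift mm',(M.T@(np.array([x,y,z])-o['ee_pos'])).round(1),'ee',np.round(o['ee_pos'],1),'yaw',round(cur,2),'ft',np.round(o['ft_force'],1),'w',round(o['width'],1),'g',np.round(o['grasp_force'],1),'t',round(o['t'],2))
E
python3 -c "
from h import *
togo(545,225,290,100)"
```

```text
turn rad -0.5704
after-turn tool shift mm [-238.6 -398.8  -48.5] ee [240.8 576.3 241. ] yaw 67.32 ft [ 0.5 -0.9  0.4] w 87.8 g 0.0 t 0.1
```

Request:
arm_command:
  series:
    - {"linear":[0,0,-0.024],"turn":-0.1426}
    - {"linear":[0,0,-0.024],"turn":-0.1426}
    - {"linear":[0,0,0],"turn":-0.1426}
    - {"linear":[0,0,0],"turn":-0.1426}
    - {"linear":[-0.02,-0.033,0],"turn":0}
    - {"linear":[-0.02,-0.033,0],"turn":0}
    - {"linear":[-0.02,-0.033,0],"turn":0}
    - {"linear":[-0.02,-0.033,0],"turn":0}
    - {"linear":[-0.02,-0.033,0],"turn":0}
    - {"linear":[-0.02,-0.033,0],"turn":0}
  jaw: 1

```text
t: 1.1
ee_pos: [394.2, 401.1, 289.4]
orientation: [0.274, -3.129, 0.001]
ft_force: [1.1, 0.6, -0.3]
width: 88.1
grasp_force: 0.0
```

Request:
arm_command:
  series:
    - {"linear":[-0.02,-0.033,0],"turn":0}
    - {"linear":[-0.02,-0.033,0],"turn":0}
    - {"linear":[-0.02,-0.033,0],"turn":0}
    - {"linear":[-0.02,-0.033,0],"turn":0}
    - {"linear":[-0.02,-0.033,0],"turn":0}
    - {"linear":[-0.018,-0.033,0],"turn":0}
    - {"linear":[0,0,0],"turn":0}
    - {"linear":[0,0,0],"turn":0}

```text
t: 1.9
ee_pos: [544.1, 227.4, 289.2]
orientation: [0.271, -3.129, 0.0]
ft_force: [-0.6, 0.6, -1.2]
width: 87.6
grasp_force: 0.0
```

```bash
python3 -c "
from h import *
togo(562,225,290,100)
d=cam('wrist','w1'); print(ray(d,280,210),proj(d,(562,225,176)),proj(d,(562,225,24)))"
```

```text
turn rad -0.0019
after-turn tool shift mm [-17.2  -5.5  -0.8] ee [544.1 227.4 289.2] yaw 99.89 ft [-0.6  0.6 -1.2] w 87.6 g 0.0 t 1.9
(array([475.60833744, 215.73056681, 433.13480691]), array([ 0.26549688,  0.01018531, -0.96480739])) [285.13393505 230.82908458] [287.73965784 189.60865447]
```

View pics/w1.png

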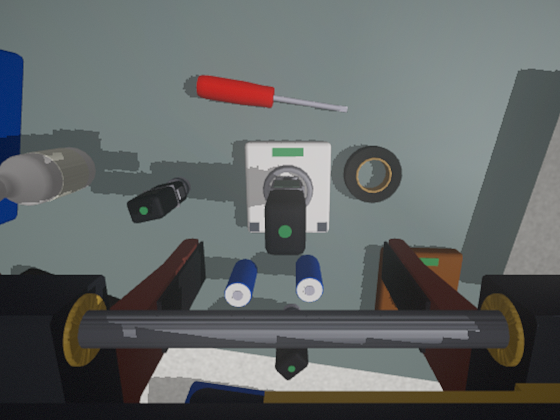

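The wrist view shows the tester upright in the white dock, with its green top dot at (285,231), matching the prediction, and its flats square to the tool. I'm descending to grip it.

Request:
arm_command:
  series:
    - {"linear":[-0.008,-0.0025,0],"turn":0}
    - {"linear":[-0.008,-0.0025,0],"turn":0}
    - {"linear":[0,0,0.02],"turn":0}
    - {"linear":[0,0,0.025],"turn":0}
    - {"linear":[0,0,0.025],"turn":0}
    - {"linear":[0,0,0.025],"turn":0}
    - {"linear":[0,0,0.025],"turn":0}
    - {"linear":[0,0,0.025],"turn":0}
    - {"linear":[0,0,0.018],"turn":0}
    - {"linear":[0,0,0],"turn":0}

```text
t: 2.95
ee_pos: [559.4, 225.9, 124.1]
orientation: [0.275, -3.125, 0.002]
ft_force: [-0.7, 1.1, -0.3]
width: 88.0
grasp_force: 0.0
```

Request:
arm_command:
  series:
    - {"linear":[0,0,0],"turn":0}
    - {"linear":[0,0,0],"turn":0}
    - {"linear":[0,0,0],"turn":0}
    - {"linear":[0,0,0],"turn":0}
    - {"linear":[0,0,0],"turn":0}
    - {"linear":[0,0,0],"turn":0}
    - {"linear":[0,0,0],"turn":0}
  jaw: -1

```text
t: 3.65
ee_pos: [560.8, 225.9, 126.8]
orientation: [-0.274, 3.129, 0.0]
ft_force: [-0.4, -0.3, 0.1]
width: 35.5
grasp_force: 0.0
```

Request:
arm_command:
  series:
    - {"linear":[0,0,0],"turn":0}
    - {"linear":[0,0,0],"turn":0}
    - {"linear":[0,0,0],"turn":0}
    - {"linear":[0,0,0],"turn":0}

```text
t: 4.05
ee_pos: [560.8, 225.6, 126.7]
orientation: [0.274, -3.13, 0.001]
ft_force: [-0.2, -2.0, 0.8]
width: 32.3
grasp_force: 30.0
```

Request:
arm_command:
  series:
    - {"linear":[0,0,-0.002],"turn":0}
    - {"linear":[0,0,-0.002],"turn":0}
    - {"linear":[0,0,-0.003],"turn":0}
    - {"linear":[0,0,-0.003],"turn":0}
    - {"linear":[0,0,-0.003],"turn":0}
    - {"linear":[0,0,-0.003],"turn":0}
    - {"linear":[0,0,-0.003],"turn":0}

```text
t: 4.75
ee_pos: [560.6, 226.0, 145.8]
orientation: [0.273, -3.129, -0.001]
ft_force: [-0.3, 0.1, -2.0]
width: 31.8
grasp_force: 30.0
```

Request:
arm_command:
  series:
    - {"linear":[0,0,-0.01],"turn":0}
    - {"linear":[0,0,-0.015],"turn":0}
    - {"linear":[0,0,-0.02],"turn":0}
    - {"linear":[0,0,-0.02],"turn":0}
    - {"linear":[0,0,-0.02],"turn":0}
    - {"linear":[0,0,-0.02],"turn":0}
    - {"linear":[0,0,-0.02],"turn":0}
    - {"linear":[0,0,-0.02],"turn":0}
    - {"linear":[0,0,0],"turn":0}
    - {"linear":[0,0,0],"turn":0}

```text
t: 5.75
ee_pos: [560.6, 226.1, 291.2]
orientation: [-0.274, 3.129, 0.001]
ft_force: [0.5, 0.2, -2.9]
width: 31.8
grasp_force: 30.0
```

Run:
```python
from h import *
w=cam('wrist','w2'); s=cam('side','s2'); t=cam('top','t2')
o=ctrl.get_obs();p=o['ee_pos']
for n,d in (('w',w),('s',s)): print(n,'top',proj(d,p+[0,0,50]),'rim',proj(d,p-[0,0,102]))
f=np.zeros((420,800,3),np.uint8); f[:,:400]=cv2.resize(w['frame'][100:420,100:440],(400,420)); 
c=proj(s,p-[0,0,50]).astype(int); y=max(c[1]-75,0);x=c[0]-70
f[:,400:]=cv2.resize(s['frame'][y:y+147,x:x+140],(400,420)); cv2.imwrite('pics/c2.png',f); print(x,y)
togo(507.3,-295.5,280,86.3)
```

```text
w top [290.92584469 342.67942114] rim [291.77198958 211.30649415]
s top [233.41783812 100.52007917] rim [238.25995331 150.37791615]
166 59
turn rad 0.2393
after-turn tool shift mm [  18.9 -523.5    9.7] ee [560.  225.7 289.5] yaw 100.01 ft [-0.2 -0.7 -2.5] w 31.8 g 30.0 t 5.9
```

View pics/c2.png

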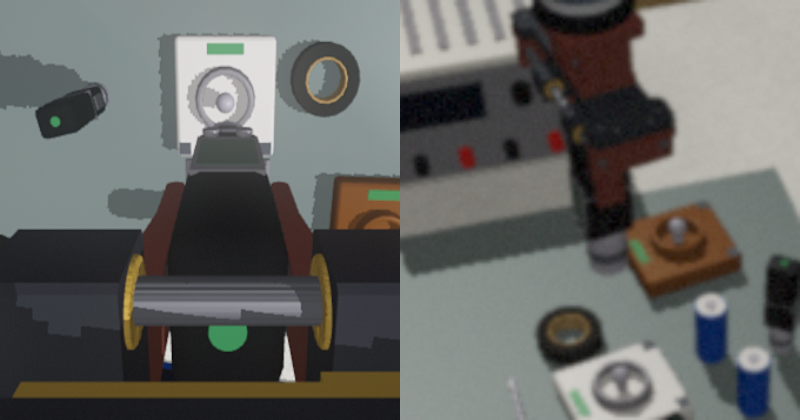

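The tester is clear of the stand and upright in the grip, with its rim at about side (238,150) as predicted. Next I carry it over to the bare stud.

Request:
arm_command:
  series:
    - {"linear":[0,-0.015,0],"turn":0.12}
    - {"linear":[0,-0.028,0],"turn":0.119}
    - {"linear":[0.0,-0.035,0],"turn":0}
    - {"linear":[0.002,-0.035,0],"turn":0}
    - {"linear":[0.002,-0.035,0],"turn":0}
    - {"linear":[0.002,-0.035,0],"turn":0}
    - {"linear":[0.002,-0.035,0],"turn":0}
    - {"linear":[0.002,-0.035,0],"turn":0}
    - {"linear":[0.002,-0.035,0],"turn":0}
    - {"linear":[0.002,-0.035,0],"turn":0}

```text
t: 6.9
ee_pos: [532.1, -96.6, 289.7]
orientation: [-0.101, -3.138, -0.001]
ft_force: [-0.0, 0.0, -2.4]
width: 31.7
grasp_force: 30.0
```

Request:
arm_command:
  series:
    - {"linear":[0.002,-0.035,0],"turn":0}
    - {"linear":[0.002,-0.035,0],"turn":0}
    - {"linear":[0.002,-0.035,0],"turn":0}
    - {"linear":[0.0,-0.035,0],"turn":0}
    - {"linear":[0.0,-0.03,0],"turn":0}
    - {"linear":[0.0,-0.02,0],"turn":0}
    - {"linear":[0,-0.01,0],"turn":0}
    - {"linear":[0,0,0],"turn":0}
    - {"linear":[0,0,0],"turn":0}

```text
t: 7.8
ee_pos: [513.8, -293.7, 290.1]
orientation: [-0.101, -3.139, -0.002]
ft_force: [-0.1, -0.4, -2.3]
width: 31.9
grasp_force: 30.0
```

Run:
```python
from h import *
w=cam('wrist','w3'); s=cam('side','s3')
o=ctrl.get_obs();p=o['ee_pos']
for n,d in (('w',w),('s',s)): print(n,'rim',proj(d,p-[0,0,102]),'ball',proj(d,(507.3,-295.5,146.4)))
f=np.zeros((600,800,3),np.uint8); f[:,:400]=cv2.resize(w['frame'][60:300,200:360],(400,600)); 
c=proj(s,(507,-295,146)).astype(int); y=c[1]-100;x=c[0]-60
q=s['frame'][y:y+150,x:x+100];f[:,400:]=cv2.resize(q,(400,600)); cv2.imwrite('pics/c3.png',f); print(x,y,q.shape)
togo(507.3,-295.5,257)
```

```text
w rim [292.48390287 213.74553495] ball [289.43601198 192.31665897]
s rim [276.05829786 346.51711882] ball [273.07670977 357.63423267]
212 257 (150, 100, 3)
after-turn tool shift mm [ 6.6 -2.5 33.4] ee [ 514.  -293.4  290.4] yaw 86.37 ft [ 0.3  0.  -2.8] w 31.9 g 30.0 t 7.9
```

View pics/c3.png

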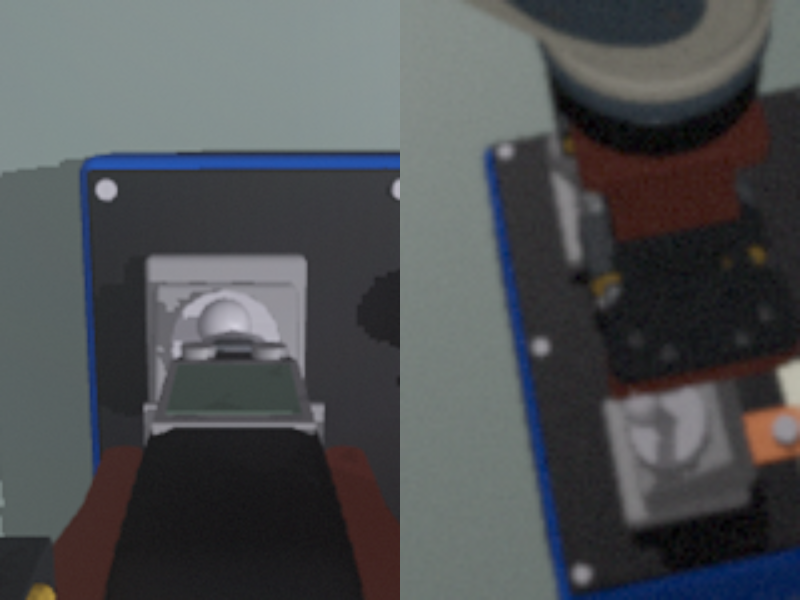

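Run:
```python
from h import *
w=load('w3');s=load('s3');t=load('top0')
print(onz(w,289.6,189.2,146.4),onz(s,273.2,357,146.4),onz(t,448.5,251.7,146.4),tri((w,289.6,189.2),(s,273.2,357),(t,448.5,251.7)))
togo(506,-295.2,258)
```

```text
[ 504.66888397 -295.18681067  146.4       ] [ 507.84474872 -294.3787102   146.4       ] [ 508.13199902 -296.36192831  146.4       ] [ 506.71018226 -295.30771486  147.84601999]
after-turn tool shift mm [ 7.9 -2.3 32.4] ee [ 514.  -293.4  290.4] yaw 86.37 ft [ 0.3  0.  -2.8] w 31.9 g 30.0 t 7.9
```

Request:
arm_command:
  series:
    - {"linear":[0.004,-0.0012,0.005],"turn":0}
    - {"linear":[0.004,-0.0012,0.01],"turn":0}
    - {"linear":[0,0,0.01],"turn":0}
    - {"linear":[0,0,0.005],"turn":0}
    - {"linear":[0,0,0.004],"turn":0}
    - {"linear":[0,0,0.004],"turn":0}
    - {"linear":[0,0,0],"turn":0}
    - {"linear":[0,0,0],"turn":0}

```text
t: 8.7
ee_pos: [506.0, -296.5, 252.8]
orientation: [0.101, 3.14, -0.0]
ft_force: [-0.2, 0.1, -3.1]
width: 32.1
grasp_force: 30.0
```

Run:
```python
from h import *
import numpy as np
togo(506.3,-295.2,252)
o=ctrl.get_obs()['ee_pos']; b=np.array([506.3,-295.2,146.4]); L=104
for a in (5,10,15,20,25,28):
    print(a, 'x %.1f z %.1f'%(L*np.sin(np.radians(a)), L*(1-np.cos(np.radians(a)))))
```

```text
after-turn tool shift mm [-0.2  1.3  0.8] ee [ 506.  -296.5  252.8] yaw 86.31 ft [-0.2  0.1 -3.1] w 32.1 g 30.0 t 8.7
5 x 9.1 z 0.4
10 x 18.1 z 1.6
15 x 26.9 z 3.5
20 x 35.6 z 6.3
25 x 44.0 z 9.7
28 x 48.8 z 12.2
```

Request:
arm_command:
  series:
    - {"linear":[0,0.001,0.002],"turn":0}
    - {"linear":[0.003,0,0],"turn":0}
    - {"linear":[0.003,0,0],"turn":0}
    - {"linear":[0.003,0,0.0005],"turn":0}
    - {"linear":[0.003,0,0.0005],"turn":0}
    - {"linear":[0.003,0,0.0005],"turn":0}
    - {"linear":[0.003,0,0.0005],"turn":0}
    - {"linear":[0,0,0],"turn":0}

```text
t: 9.5
ee_pos: [489.5, -294.8, 250.0]
orientation: [0.102, 3.135, -0.002]
ft_force: [3.9, 1.3, 0.3]
width: 31.6
grasp_force: 30.0
```

Run:
```python
from h import *
togo(506.3,-295.2,252)
w=cam('wrist','w4'); cv2.imwrite('pics/c4.png',cv2.resize(w['frame'][60:360,130:450],(640,600)))
```

```text
after-turn tool shift mm [-16.8   0.7  -1.9] ee [ 489.5 -294.8  250. ] yaw 86.29 ft [3.9 1.3 0.3] w 31.6 g 30.0 t 9.5
```

View pics/c4.png

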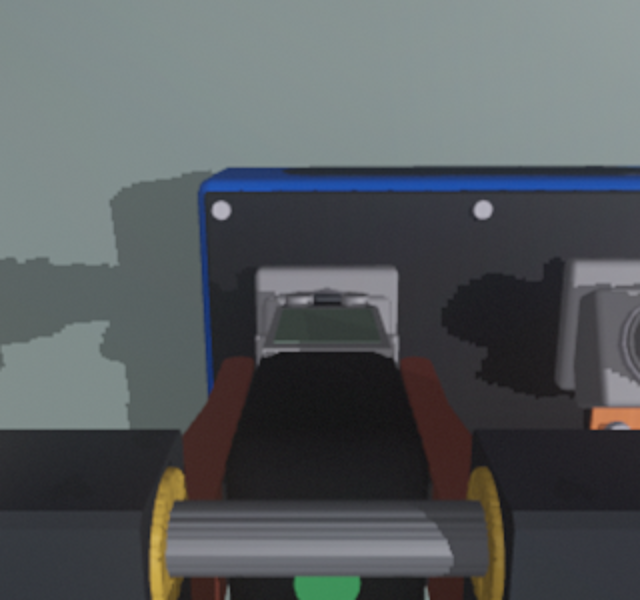

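Request:
arm_command:
  series:
    - {"linear":[0.003,0,0.0005],"turn":0}
    - {"linear":[0.003,0,0.0005],"turn":0}
    - {"linear":[0.003,0,0.0007],"turn":0}
    - {"linear":[0,0,0],"turn":0}

```text
t: 9.95
ee_pos: [480.1, -294.2, 248.1]
orientation: [0.101, 3.136, -0.002]
ft_force: [5.4, 0.2, 1.2]
width: 32.2
grasp_force: 30.0
```

```bash
cat >> h.py <<'E'
def green(d):
    f=d['frame'].astype(int); w=f[:,:,1]-np.maximum(f[:,:,0],f[:,:,2]); w[:300]=0; m=(w>25).astype(np.uint8); m[:,:230]=0; m[:,350:]=0
    r=np.argwhere(m); return (len(r),r.mean(0).round(1),r.min(0),r.max(0)) if len(r) else None
def pred():
    d=cam('wrist'); p=ctrl.get_obs()['ee_pos']; M=R.from_rotvec(ctrl.get_obs()['orientation']).as_matrix()
    print('green',green(d))
    for a in (0,5,10,15,20,25,30):
        x=M[:,0]; A=np.radians(a); print(a,proj(d,p+49*(np.sin(A)*x+np.cos(A)*np.array([0,0,1]))).round(0),end=' ')
    print()
E
python3 - <<'E'
from h import *
print(green(load('w2')),green(load('w3')),green(load('w4')))
togo(506.3,-295.2,252); pred()
E
```

```text
(565, array([356.3, 293.1]), array([348, 277]), array([367, 309])) (564, array([356.4, 293.1]), array([348, 277]), array([367, 309])) (521, array([355.7, 293.1]), array([348, 277]), array([366, 309]))
after-turn tool shift mm [-26.2   0.7  -3.8] ee [ 480.1 -294.2  248.1] yaw 86.3 ft [5.4 0.2 1.2] w 32.2 g 30.0 t 9.95
green (473, array([355. , 293.1]), array([348, 277]), array([365, 309]))
0 [291. 347.] 5 [291. 334.] 10 [291. 321.] 15 [291. 307.] 20 [291. 293.] 25 [291. 279.] 30 [291. 265.]
```

Run:
```python
from h import *
s=cam('side','s5'); w=load('w4'); d=cam('wrist','w5')
o=ctrl.get_obs();p=o['ee_pos'];print(proj(s,p-[0,0,102]),proj(d,p-[0,0,102]),proj(d,(506.3,-295.2,146.4)),o['moment'],o['qpos'].__repr__())
f=np.zeros((600,800,3),np.uint8); f[:,:400]=cv2.resize(d['frame'][140:300,230:350],(400,600))
f[:,400:]=cv2.resize(s['frame'][297:407,212:292],(400,600)); cv2.imwrite('pics/c5.png',f)
```

```text
[258.85624488 360.86963885] [292.32868971 212.83110106] [293.32368478 246.93835097] [-0.00838604 -1.52165554 -0.00294413] array([-5.71073499e-01,  3.23958002e-01,  1.76513648e+00,  3.90848516e-04,
        1.04925159e+00, -2.07758698e+00])
```

View pics/c5.png

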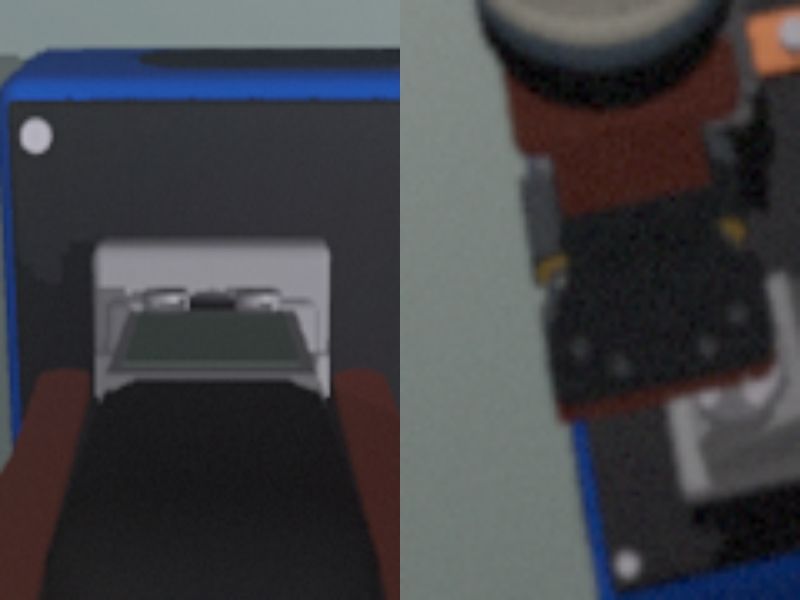

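Run:
```python
from h import *
for n in ('w2','w3','w4','w5'):
    d=load(n); f=d['frame']; print(n,'col 276:'); print(' '.join('%d'%x for x in f[190:262,276].mean(1)))
d=load('w5'); print(d['frame'][225,240:350].tolist()[::8]); print(d['frame'][345:370,292].tolist()[::3])
```

```text
w2 col 276:
164 164 157 151 138 135 127 96 89 110 121 109 111 106 95 86 81 80 80 78 78 77 77 77 77 76 76 76 76 75 74 73 73 73 77 83 85 82 85 100 91 52 46 47 46 45 46 43 43 44 43 42 42 40 42 39 37 37 39 37 38 36 36 34 35 33 35 34 31 31 33 30
w3 col 276:
130 129 129 129 130 133 119 86 78 100 122 126 128 112 85 77 69 67 68 68 67 67 67 67 68 67 66 66 66 67 66 66 66 64 81 86 72 75 86 128 125 42 30 28 31 29 29 29 33 29 29 29 30 27 28 25 25 25 24 25 27 24 25 24 25 26 28 24 25 26 26 23
w4 col 276:
48 46 56 78 99 125 137 141 145 145 145 145 146 145 147 140 107 66 92 118 124 111 89 76 65 59 58 59 60 61 59 60 61 61 60 61 59 60 59 56 89 97 69 80 128 124 22 22 26 23 25 24 25 28 25 24 24 22 25 22 26 22 21 20 21 23 24 22 19 23 21 22
w5 col 276:
49 50 49 49 50 52 49 49 50 48 49 50 49 61 79 100 124 138 141 145 145 144 145 145 146 148 130 83 88 116 123 113 87 66 57 56 56 55 55 55 55 55 56 55 56 51 70 75 64 83 88 49 27 28 25 27 28 28 26 25 27 28 26 28 25 25 27 22 25 27 24 24
[[38, 34, 35], [38, 34, 32], [39, 35, 34], [105, 99, 101], [57, 59, 51], [57, 59, 52], [58, 59, 51], [58, 59, 51], [57, 60, 52], [58, 60, 53], [147, 141, 142], [126, 120, 121], [51, 48, 47], [53, 48, 50]]
[[107, 101, 99], [90, 127, 74], [91, 145, 66], [89, 144, 64], [90, 146, 66], [89, 145, 66], [90, 148, 65], [27, 22, 27], [30, 29, 29]]
```

```bash
cat >> h.py <<'E'
from scipy.optimize import least_squares
def toolcam(d,p,M):  # returns f(points in tool frame)->row
    return lambda q: proj(d,p+M@q)
E
python3 - <<'E'
from h import *
o=ctrl.get_obs();M5=R.from_rotvec(o['orientation']).as_matrix();p5=o['ee_pos']
d=load('w5')
# rays in tool frame (camera rigid to tool)
def rt(u,v):
    c,r=ray(d,u,v); return M5.T@(c-p5), M5.T@r
# tool frame: x = tester -x (toward robot), z down
def atx(v,x): c,r=rt(292,v); return c+r*(x-c[0])/r[0]
def atz(v,z): c,r=rt(292,v); return c+r*(z-c[2])/r[2]
print('cam tool',rt(292,210)[0].round(1))
F0=[atx(197.5,17),atx(203,22),atx(231,22),atz(367,-49.)]
print(np.round(F0,1))
def fit(rows):
    def res(q):
        a,dx,dz=q;out=[]
        for P,v in zip(F0,rows):
            # rotate: top toward +x tool. top is -z tool
            x=P[0]*np.cos(a)-P[2]*np.sin(a)+dx; z=P[0]*np.sin(a)+P[2]*np.cos(a)+dz
            out.append(proj(d,p5+M5@np.array([x,P[1],z]))[1]-v)
        return out
    s=least_squares(res,[0.05,0,0]); print(np.degrees(s.x[0]).round(2),s.x[1:].round(2),np.round(s.fun,1))
fit([197.5,203,231,367]); fit([207,211,236,366]); fit([217,221,241.3,365])
E
```

```text
cam tool [  69.7    0.4 -143.9]
[[ 17.   -0.1  79.5]
 [ 22.    0.   45.1]
 [ 22.    0.1  -2.9]
 [ -7.5   0.2 -49. ]]
0.0 [0. 0.] [-0.  0.  0. -0.]
2.61 [-3.46  2.25] [-0.1  0.1 -0.   0. ]
5.6 [-7.45  4.69] [ 0.5 -0.7  0.3 -0. ]
```

Run:
```python
from h import *
d=load('w5');f=d['frame']
# vertical columns for side light edges and red finger/handle boundary; print handle column profile rows 340-400 for w3,w5
for n in('w3','w5'):
    f=load(n)['frame']; print(n,[tuple(int(c) for c in f[r,292]) for r in range(336,412,4)])
    # display width at several rows
    for r in ((200,205,215,228) if n=='w3' else (220,224,230,240)):
        print(r,' '.join('%d'%x for x in f[r,250:336:2].mean(1)))
```

```text
w3 [(155, 147, 146), (117, 110, 105), (112, 105, 103), (92, 126, 74), (89, 142, 62), (90, 143, 63), (90, 142, 62), (89, 142, 62), (27, 22, 27), (27, 27, 26), (30, 28, 27), (28, 28, 26), (28, 27, 25), (27, 28, 26), (32, 80, 99), (33, 79, 98), (30, 77, 97), (32, 26, 25), (33, 28, 27)]
200 39 42 39 38 54 91 106 133 103 132 184 139 101 122 136 152 169 150 96 62 86 89 91 89 89 86 92 117 131 146 162 155 136 151 144 152 66 56 55 55 56 56 58
205 38 40 38 41 49 91 111 143 103 83 81 78 79 77 75 72 73 74 73 77 75 75 80 79 80 78 78 78 77 77 71 71 73 79 88 155 57 56 55 54 56 54 56
215 39 37 38 39 39 89 114 124 81 76 65 67 66 67 68 65 67 66 68 67 67 67 69 68 67 67 68 66 67 68 68 68 66 66 74 82 68 53 55 54 54 54 54
228 46 45 47 42 103 98 85 85 86 87 87 86 84 86 87 85 87 87 86 87 86 86 88 87 87 87 86 86 86 87 84 86 87 84 88 85 85 83 124 124 49 54 53
w5 [(154, 147, 146), (116, 109, 105), (111, 104, 102), (90, 127, 74), (89, 145, 65), (88, 145, 65), (89, 145, 66), (82, 132, 60), (29, 26, 27), (30, 30, 29), (29, 27, 27), (27, 26, 29), (27, 24, 26), (27, 27, 27), (33, 80, 100), (32, 77, 97), (33, 78, 97), (35, 27, 25), (32, 26, 25)]
220 33 36 36 35 74 98 95 84 86 96 105 96 89 123 127 145 158 81 117 42 42 44 44 45 45 58 93 122 143 145 153 153 115 105 105 103 117 139 148 126 49 50 51
224 36 35 36 34 71 98 85 102 106 79 65 54 55 57 56 57 58 56 58 57 58 56 58 58 59 58 57 58 58 57 57 57 56 65 75 152 149 140 148 122 50 48 50
230 34 36 35 35 64 95 87 102 69 64 54 55 56 55 56 55 55 56 56 56 55 55 55 55 56 55 57 56 56 56 55 56 54 55 65 64 143 142 148 108 48 49 50
240 47 47 49 44 73 105 99 100 100 101 90 86 86 88 87 86 86 86 84 87 86 85 87 85 85 85 86 86 86 86 86 85 86 88 104 101 100 102 153 132 50 50 50
```

Request:
arm_command:
  series:
    - {"linear":[0.003,0,0.0005],"turn":0}
    - {"linear":[0.003,0,0.0005],"turn":0}
    - {"linear":[0.003,0,0.0005],"turn":0}
    - {"linear":[0,0,0],"turn":0}
    - {"linear":[0,0,0],"turn":0}

```text
t: 10.6
ee_pos: [470.4, -293.5, 245.9]
orientation: [0.101, 3.139, -0.001]
ft_force: [4.0, -2.3, 3.5]
width: 32.2
grasp_force: 30.0
```

Run:
```python
from h import *
togo(506.3,-295.2,252); d=cam('wrist','w6'); print(green(d),ctrl.get_obs()['moment'])
f=d['frame']; print(' '.join('%d'%x for x in f[190:270,276].mean(1)))
```

```text
after-turn tool shift mm [-36.    0.6  -6.1] ee [ 470.4 -293.5  245.9] yaw 86.31 ft [ 4.  -2.3  3.5] w 32.2 g 30.0 t 10.6
(416, array([354.3, 293.1]), array([348, 277]), array([363, 309])) [-0.38584101 -1.09059692 -0.06103856]
53 52 52 50 50 50 50 49 50 49 49 49 47 48 48 48 49 48 48 47 49 47 46 46 51 71 87 107 127 138 142 146 145 145 145 146 148 126 75 82 97 96 91 69 50 53 51 52 52 53 53 51 60 69 63 89 95 48 25 26 25 28 23 24 25 25 21 25 23 24 23 26 22 25 25 26 25 25 23 25
```

```bash
cat > fit.py <<'E'
from h import *
def fit(name,rows,extra=True):
    d=load('w5'); P5=np.array([480.1,-294.2,248.1]); M5=R.from_rotvec([.101,3.136,-.002]).as_matrix()
    def rt(u,v):
        c,r=ray(d,u,v); return M5.T@(c-P5), M5.T@r
    def at(v,k,x): c,r=rt(292,v); return c+r*(x-c[k])/r[k]
    F0=[at(197.5,0,17),at(231,0,22),at(367,2,-49.)]
    def res(q):
        a,dx,dz=q;out=[]
        for P,v in zip(F0,rows):
            x=P[0]*np.cos(a)-P[2]*np.sin(a)+dx; z=P[0]*np.sin(a)+P[2]*np.cos(a)+dz
            out.append(proj(d,P5+M5@np.array([x,P[1],z]))[1]-v)
        return out
    s=least_squares(res,[0.05,0,0]); a,dx,dz=s.x
    print(name,'a',np.degrees(a).round(2),'d',s.x[1:].round(2),'rim ctr',np.round([-102*np.sin(a)+dx,102*np.cos(a)+dz],1),np.round(s.fun,1))
E
python3 - <<'E'
from fit import *
fit('w4',[207,236,366]);fit('w5',[217,241.3,365]);fit('w6',[228,247,363])
w=load('w6')
# check with side view / independent: triangulate? rim bottom in wrist
f=w['frame']; print([tuple(int(c) for c in f[r,292]) for r in range(215,262,3)])
s=cam('side','s6'); t=cam('top','t6')
v=np.hstack([cv2.resize(s['frame'][250:420,190:330],(400,486)),cv2.resize(t['frame'][180:300,400:500],(400,486))]); cv2.imwrite('pics/c6.png',v)
E
```

```text
w4 a 2.62 d [-3.5   2.29] rim ctr [ -8.2 104.2] [ 0. -0.  0.]
w5 a 5.46 d [-7.25  4.58] rim ctr [-17.  106.1] [ 0. -0.  0.]
w6 a 8.69 d [-11.61   7.6 ] rim ctr [-27.  108.4] [0. 0. 0.]
[(75, 70, 70), (134, 128, 128), (150, 143, 145), (149, 142, 144), (150, 143, 144), (100, 93, 94), (53, 50, 46), (53, 55, 47), (54, 55, 49), (62, 66, 57), (92, 88, 89), (25, 22, 22), (25, 23, 22), (25, 23, 24), (26, 24, 25), (25, 24, 22)]
```

View pics/c6.png

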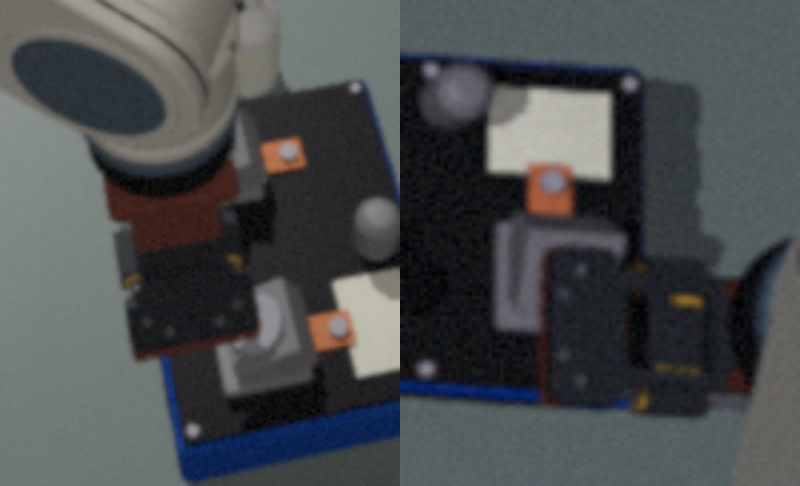

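```bash
sed -i 's/at(197.5,0,17)/at(197.5,2,102.)/; s/rt(292,v)/rt(276,v)/' fit.py
python3 - <<'E'
from fit import *
fit('w4',[207,236,366]);fit('w5',[217,241.3,365]);fit('w6',[228,247,363])
E
```

```text
w4 a 2.38 d [-3.57  2.63] rim ctr [ -7.8 104.5] [ 0.  0. -0.]
w5 a 4.93 d [-7.45  5.38] rim ctr [-16.2 107. ] [-0. -0. -0.]
w6 a 7.83 d [-12.06   9.08] rim ctr [-26.  110.1] [ 0. -0.  0.]
```

Request:
arm_command:
  series:
    - {"linear":[0.003,0,0.0005],"turn":0}
    - {"linear":[0.003,0,0.0005],"turn":0}
    - {"linear":[0.003,0,0.001],"turn":0}
    - {"linear":[0.003,0,0.001],"turn":0}
    - {"linear":[0,0,0],"turn":0}
    - {"linear":[0,0,0],"turn":0}

```text
t: 11.35
ee_pos: [457.7, -292.3, 242.3]
orientation: [-0.101, -3.139, -0.0]
ft_force: [2.1, -1.4, 2.5]
width: 32.1
grasp_force: 30.0
```

Run:
```python
from h import *
togo(506.3,-295.2,252); d=cam('wrist','w7'); print(green(d),ctrl.get_obs()['moment'].round(2))
f=d['frame']; print(' '.join('%d'%x for x in f[200:280,276].mean(1)));print(' '.join('%d'%x for x in f[200:280,292].mean(1)))
def prof(n):
    f=load(n)['frame'].astype(int); 
    # red finger inner tips: lowest row of red pixels (fingertip) each side
    m=(f[:,:,2]-f[:,:,1]>20)&(f[:,:,2]-f[:,:,0]>20); m[:190]=0; m[305:]=0
    r=np.argwhere(m[:, :292]); q=np.argwhere(m[:,292:]); print(n,r.min(0),r.max(0),q.min(0)+[0,292],q.max(0)+[0,292])
for n in('w2','w3','w5','w6','w7'): prof(n)
```

```text
after-turn tool shift mm [-48.7   0.2  -9.7] ee [ 457.7 -292.3  242.3] yaw 86.31 ft [ 2.1 -1.4  2.5] w 32.1 g 30.0 t 11.35
(322, array([353., 293.]), array([348, 278]), array([360, 309])) [-0.38 -0.82 -0.07]
50 50 48 49 50 49 48 49 47 47 47 45 47 47 46 47 46 47 47 49 46 45 47 48 47 47 46 46 45 52 73 87 105 126 136 143 145 145 144 144 146 131 94 90 95 92 72 49 50 51 50 69 78 95 93 35 22 26 26 25 27 28 24 25 27 25 25 22 27 24 27 27 27 27 29 26 31 29 31 32
49 51 49 51 51 48 50 50 51 49 48 47 48 48 47 48 49 47 47 49 47 46 47 49 48 45 46 47 46 56 76 87 106 127 138 142 145 145 145 145 144 145 145 147 130 85 60 50 53 51 49 68 78 94 92 33 25 25 27 27 25 26 24 26 23 23 24 26 26 26 25 27 26 30 28 27 28 31 32 30
w2 [239   0] [304 255] [238 331] [304 466]
w3 [239   0] [304 256] [225 330] [304 435]
w5 [239   0] [304 256] [239 330] [304 376]
w6 [239   0] [304 256] [239 330] [304 376]
w7 [239   0] [304 256] [239 330] [304 376]
```

Run:
```python
from fit import *
fit('w7',[242,255,360])
d=load('w5'); P5=np.array([480.1,-294.2,248.1]); M5=R.from_rotvec([.101,3.136,-.002]).as_matrix()
pr=lambda x,z,y=0: proj(d,P5+M5@np.array([x,y,z]))
print('dot',pr(-2,-49),pr(-7,-49),'ftip',pr(10,19,16),pr(-10,19,16),pr(10,19,-16))
# fits with fixed dz model: COR on tester axis at (cx=0, zc), unknown a,zc
y=10
for n,rows in(('w5',[217,241.3,365]),('w6',[228,247,363]),('w7',[242,255,360])):
    def res(q,full=False):
        a,zc=q; out=[]
        for (x0,z0),v in zip(((13.7,102),(22,-2.9),(-7.5,-49)),rows):
            z=z0-zc; X=x0*np.cos(a)-z*np.sin(a); Z=x0*np.sin(a)+z*np.cos(a)+zc; out.append(pr(X,Z)[1]-v)
        return out
    s=least_squares(res,[.1,-40.]); print(n,np.degrees(s.x[0]),s.x[1],np.round(s.fun,1))
print(pr(13.7,102),pr(22,-2.9),pr(22,-49))
```

```text
w7 a 11.4 d [-19.39  15.97] rim ctr [-39.6 116. ] [-0.  0.  0.]
dot [291.54798233 351.71713267] [291.56911258 365.43109146] ftip [324.73191029 239.87179915] [323.83280608 277.40713015] [259.17608563 239.90932247]
w5 6.849260623723126 -41.262750624581884 [ 0.7 -1.7  1. ]
w6 10.41969538484516 -40.076506058671995 [ 1.4 -3.1  1.7]
w7 15.02911133299938 -39.35317763173887 [ 2.4 -5.3  2.8]
[292.19099585 194.81369418] [291.82040706 230.91266837] [291.43933463 281.20259716]
```

Request:
arm_command:
  series:
    - {"linear":[0.003,0,0.001],"turn":0}
    - {"linear":[0.003,0,0.001],"turn":0}
    - {"linear":[0.003,0,0.0015],"turn":0}
    - {"linear":[0.003,0,0.0015],"turn":0}
    - {"linear":[0.003,0,0.0015],"turn":0}
    - {"linear":[0,0,0],"turn":0}
    - {"linear":[0,0,0],"turn":0}

```text
t: 12.1
ee_pos: [442.3, -291.3, 235.7]
orientation: [-0.101, -3.138, -0.001]
ft_force: [0.1, -0.7, 1.3]
width: 32.0
grasp_force: 30.0
```

Run:
```python
from fit import *
togo(506.3,-295.2,252); d=cam('wrist','w8'); print(green(d),ctrl.get_obs()['moment'].round(2))
f=d['frame']; print(' '.join('%d'%x for x in f[210:290,276].mean(1)))
cv2.imwrite('pics/c8.png',cv2.resize(f[170:400,180:410],(600,600)))
```

```text
after-turn tool shift mm [-64.1   0.2 -16.4] ee [ 442.3 -291.3  235.7] yaw 86.31 ft [ 0.1 -0.7  1.3] w 32.0 g 30.0 t 12.1
(189, array([351.2, 293.1]), array([348, 280]), array([356, 307])) [-0.32 -0.45 -0.11]
89 70 39 47 48 49 48 48 47 49 47 47 49 47 46 46 46 47 47 47 47 46 46 45 47 44 46 46 45 46 44 44 43 45 43 42 44 41 62 79 85 101 125 136 141 142 144 144 146 139 118 92 91 101 90 34 26 28 30 30 27 28 29 29 33 32 32 31 33 34 32 34 34 36 34 35 36 35 35 36
```

View pics/c8.png

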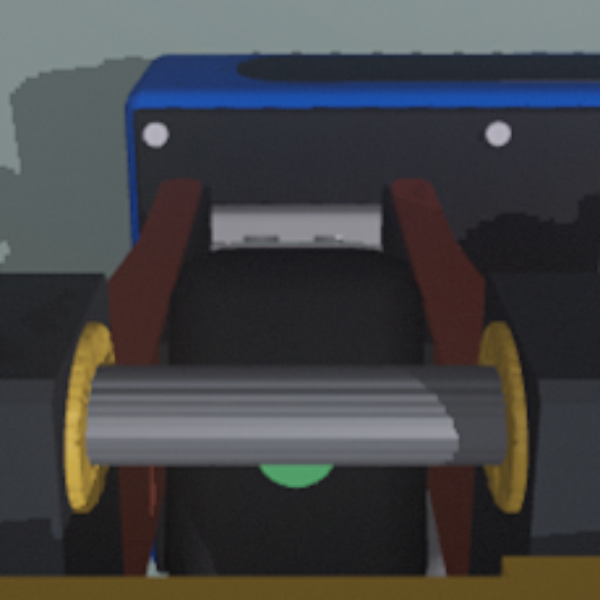

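Run:
```python
from fit import *
d=load('w5'); P5=np.array([480.1,-294.2,248.1]); M5=R.from_rotvec([.101,3.136,-.002]).as_matrix()
pr=lambda x,z,y=0: proj(d,P5+M5@np.array([x,y,z]))
ball=np.array([0,0.])
for n,tcp,rows in(('w5',(480.1,248.1),[217,241.3,365]),('w6',(470.4,245.9),[228,247,363]),('w7',(457.7,242.3),[242,255,360]),('w8',(442.3,235.7),[261,264,356])):
    def res(q):
        a,dx,dz=q; out=[]
        for (x0,z0),v in zip(((13.7,102),(22,-2.9),(-7.5,-49)),rows):
            out.append(pr(x0*np.cos(a)-z0*np.sin(a)+dx,x0*np.sin(a)+z0*np.cos(a)+dz)[1]-v)
        # ball: on-axis offset near 5 mm (ball toward +x wall)
        bx=-(506.3-tcp[0])*1.0; bz=tcp[1]-146.4   # ball in tool frame
        ux=bx-dx; uz=bz-dz; lat=ux*np.cos(a)+uz*np.sin(a)   # along tester -x dir
        out.append((lat+4)/1.5)
        return out
    s=least_squares(res,[.2,-10.,0],bounds=([-1,-60,-40],[1,40,60])); a,dx,dz=s.x
    bx=-(506.3-tcp[0]);bz=tcp[1]-146.4;ux=bx-dx; uz=bz-dz
    print(n,np.degrees(a).round(1),s.x[1:].round(1),np.round(s.fun,1),'ball axial from mid-grip',(-ux*np.sin(a)+uz*np.cos(a)).round(1))
```

```text
w5 6.3 [-7.4  4. ] [ 1.1  0.5 -0.3 -2.6] ball axial from mid-grip 99.2
w6 9.2 [-12.1   7.7] [ 1.3  0.7 -0.4 -3.2] ball axial from mid-grip 94.5
w7 12.8 [-19.8  15. ] [ 1.5  1.1 -0.5 -4.1] ball axial from mid-grip 85.2
w8 18.5 [-28.1  21.1] [ 1.9  1.5 -0.5 -5.6] ball axial from mid-grip 76.0
```

Run:
```python
from fit import *
d=load('w5'); P5=np.array([480.1,-294.2,248.1]); M5=R.from_rotvec([.101,3.136,-.002]).as_matrix()
pr=lambda x,z,y=0: proj(d,P5+M5@np.array([x,y,z]))
tcp=(442.3,235.7); bx=-(506.3-tcp[0]);bz=tcp[1]-146.4
w8=load('w8')['frame'];print(' '.join('%d'%x for x in w8[240:310,292].mean(1)))
for a in np.radians([10,14,18,22,26,30]):
    def g(q,full=False):
        dx,dz=q; out=[pr(x0*np.cos(a)-z0*np.sin(a)+dx,x0*np.sin(a)+z0*np.cos(a)+dz)[1] for x0,z0 in ((22,-49),(-7.5,-49),(13.7,102))]
        if full: return out,[pr(-7.5*np.cos(a)+49*np.sin(a)+dx,-7.5*np.sin(a)-49*np.cos(a)+dz,y)[0].round(1) for y in(-6,6)]
        ux=bx-dx;uz=bz-dz
        return [out[1]-356,(ux*np.cos(a)+uz*np.sin(a)+4)*2]
    s=least_squares(g,[-15,0.]); dx,dz=s.x;ux=bx-dx;uz=bz-dz
    print(np.degrees(a).round(),s.x.round(1),np.round(g(s.x,1)[0],0),g(s.x,1)[1],'cost',round(s.cost,2),'ball depth inside rim',(102-(-ux*np.sin(a)+uz*np.cos(a))).round(1))
```

```text
45 43 46 46 43 47 45 46 64 80 87 104 126 138 140 145 145 144 145 145 144 146 131 106 88 32 26 26 28 26 30 28 32 29 31 31 30 31 31 33 33 36 34 35 35 35 34 35 35 35 37 35 36 35 33 37 35 36 37 36 37 35 35 33 36 37 39 35 38 37
10.0 [-56.   67.2] [302. 356. 255.] [np.float64(280.8), np.float64(303.4)] cost 0.0 ball depth inside rim 78.9
14.0 [-51.9  57.1] [297. 356. 262.] [np.float64(280.0), np.float64(304.1)] cost 0.0 ball depth inside rim 67.8
18.0 [-44.8  43. ] [290. 356. 269.] [np.float64(278.7), np.float64(305.2)] cost 0.0 ball depth inside rim 52.0
22.0 [-32.5  22. ] [278. 356. 275.] [np.float64(276.3), np.float64(307.3)] cost 0.0 ball depth inside rim 27.8
26.0 [ -9.8 -12.7] [249. 356. 277.] [np.float64(269.6), np.float64(313.1)] cost 0.0 ball depth inside rim -13.4
30.0 [ 39.7 -82.3] [-82. 356. 263.] [np.float64(166.0), np.float64(403.8)] cost 0.0 ball depth inside rim -98.5
```

Request:
arm_command:
  series:
    - {"linear":[-0.0008,0,0.0018],"turn":0}
    - {"linear":[-0.0008,0,0.0018],"turn":0}
    - {"linear":[-0.0008,0,0.0018],"turn":0}

```text
t: 12.45
ee_pos: [445.9, -292.1, 231.5]
orientation: [0.101, 3.139, -0.002]
ft_force: [-1.8, -1.5, 11.8]
width: 31.9
grasp_force: 30.0
```

Request:
arm_command:
  series:
    - {"linear":[-0.0008,0,0.0018],"turn":0}
    - {"linear":[-0.0008,0,0.0018],"turn":0}

```text
t: 12.65
ee_pos: [447.5, -292.2, 228.1]
orientation: [0.101, 3.139, -0.002]
ft_force: [-0.7, -0.9, 9.0]
width: 32.1
grasp_force: 30.0
```

Request:
arm_command:
  series:
    - {"linear":[-0.0008,0,0.0018],"turn":0}
    - {"linear":[-0.0008,0,0.0018],"turn":0}

```text
t: 12.85
ee_pos: [449.4, -292.1, 223.4]
orientation: [0.101, 3.138, -0.001]
ft_force: [6.9, -2.8, -5.0]
width: 32.0
grasp_force: 30.0
```

Request:
arm_command:
  series:
    - {"linear":[0,0,0],"turn":0}
    - {"linear":[0,0,0],"turn":0}

```text
t: 13.05
ee_pos: [449.7, -292.0, 222.2]
orientation: [0.101, 3.138, -0.001]
ft_force: [9.7, -4.1, -10.0]
width: 31.7
grasp_force: 30.0
```

Run:
```python
from h import *
togo(506.3,-295.2,252); d=cam('wrist','w9'); print(green(d),ctrl.get_obs()['moment'].round(2))
f=d['frame']; print(' '.join('%d'%x for x in f[240:310,292].mean(1)))
```

```text
after-turn tool shift mm [-56.7   0.4 -29.7] ee [ 449.7 -292.   222.2] yaw 86.3 ft [  9.7  -4.1 -10. ] w 31.7 g 30.0 t 13.05
(163, array([350.9, 293.1]), array([348, 280]), array([355, 306])) [-0.87 -1.83 -0.15]
46 47 45 45 43 63 81 87 101 125 135 139 143 144 145 145 145 144 144 145 139 118 97 101 80 33 28 28 27 28 32 30 30 30 32 33 29 31 32 32 35 35 35 34 37 36 36 36 37 37 36 37 36 38 36 39 37 38 36 37 37 37 35 35 36 36 37 38 36 40
```

Request:
arm_command:
  series:
    - {"linear":[-0.0015,0,0.0015],"turn":0}
    - {"linear":[-0.0015,0,0.0015],"turn":0}
    - {"linear":[0,0,0],"turn":0}

```text
t: 13.4
ee_pos: [451.5, -291.8, 219.0]
orientation: [-0.101, -3.139, -0.001]
ft_force: [4.8, -3.1, -5.9]
width: 32.1
grasp_force: 30.0
```

Run:
```python
from h import *
togo(457.8,-292.1,209.6); d=cam('wrist','w10'); print(green(d),ctrl.get_obs()['moment'].round(2))
f=d['frame']; print(' '.join('%d'%x for x in f[240:310:2,292].mean(1)))
```

```text
after-turn tool shift mm [-6.3  0.1  9.4] ee [ 451.5 -291.8  219. ] yaw 86.32 ft [ 4.8 -3.1 -5.9] w 32.1 g 30.0 t 13.4
(164, array([350.9, 293.1]), array([348, 280]), array([355, 306])) [-0.74 -0.91 -0.13]
46 45 46 80 101 137 145 144 145 144 148 97 79 26 28 30 30 32 31 35 34 36 37 36 35 36 34 37 35 36 36 37 35 39 39
```

Request:
arm_command:
  series:
    - {"linear":[-0.0011,0,0.0018],"turn":0}
    - {"linear":[-0.0011,0,0.0018],"turn":0}
    - {"linear":[-0.001,0,0.0018],"turn":0}
    - {"linear":[0,0,0],"turn":0}

```text
t: 13.85
ee_pos: [454.3, -291.9, 214.7]
orientation: [-0.101, -3.138, -0.001]
ft_force: [-2.7, -1.2, 3.5]
width: 31.6
grasp_force: 30.0
```

Request:
arm_command:
  series:
    - {"linear":[-0.0008,0,0.0018],"turn":0}
    - {"linear":[-0.0008,0,0.0018],"turn":0}
    - {"linear":[0,0,0],"turn":0}
    - {"linear":[0,0,0],"turn":0}

```text
t: 14.25
ee_pos: [456.1, -292.1, 211.4]
orientation: [-0.101, -3.139, -0.0]
ft_force: [-3.1, -1.1, 5.3]
width: 32.2
grasp_force: 30.0
```

Run:
```python
from h import *
togo(457.8,-292.1,209.6); d=cam('wrist','w11'); print(green(d),ctrl.get_obs()['moment'].round(2))
f=d['frame']; print(' '.join('%d'%x for x in f[240:310:2,292].mean(1)))
```

```text
after-turn tool shift mm [-1.7  0.1  1.8] ee [ 456.1 -292.1  211.4] yaw 86.31 ft [-3.1 -1.1  5.3] w 32.2 g 30.0 t 14.25
(163, array([350.9, 293.1]), array([348, 280]), array([355, 306])) [-0.32  0.41 -0.1 ]
46 46 81 99 136 144 145 145 145 147 98 100 79 28 31 31 35 35 34 31 34 35 34 37 35 36 36 38 36 37 37 37 38 36 36
```

Request:
arm_command:
  series:
    - {"linear":[-0.0008,0,0.0018],"turn":0}
    - {"linear":[-0.0004,0,0.0009],"turn":0}
    - {"linear":[0,0,0],"turn":0}
    - {"linear":[0,0,0],"turn":0}

```text
t: 14.7
ee_pos: [457.0, -292.2, 209.9]
orientation: [-0.101, -3.139, -0.0]
ft_force: [-8.5, 1.2, 16.5]
width: 31.6
grasp_force: 30.0
```

Request:
arm_command:
  series:
    - {"linear":[-0.0004,0,0.0009],"turn":0}
    - {"linear":[0,0,0],"turn":0}
    - {"linear":[0,0,0],"turn":0}

```text
t: 15.0
ee_pos: [457.1, -292.3, 209.8]
orientation: [-0.101, -3.139, 0.0]
ft_force: [-13.6, 1.7, 25.5]
width: 31.4
grasp_force: 30.0
```

Request:
arm_command:
  series:
    - {"linear":[-0.0004,0,0.0009],"turn":0}
    - {"linear":[0,0,0],"turn":0}
    - {"linear":[0,0,0],"turn":0}

```text
t: 15.3
ee_pos: [457.3, -292.3, 209.4]
orientation: [-0.101, -3.138, 0.0]
ft_force: [-15.2, 3.1, 30.9]
width: 31.9
grasp_force: 30.0
```

Request:
arm_command:
  series:
    - {"linear":[0.0002,0,-0.0004],"turn":0}
    - {"linear":[0,0,0],"turn":0}
    - {"linear":[0,0,0],"turn":0}

```text
t: 15.6
ee_pos: [457.2, -292.3, 209.4]
orientation: [-0.101, -3.138, 0.0]
ft_force: [-13.8, 1.2, 26.6]
width: 31.7
grasp_force: 30.0
```

Run:
```python
from h import *
o=ctrl.get_obs(); p=o['ee_pos']; d=cam('wrist','w12'); print(p.round(1),o['ft_force'].round(1),o['moment'].round(2),green(d))
print([int(x) for x in d['frame'][255:275,292].mean(1)])
ys=np.radians(-3.7); ex=np.array([np.cos(ys),np.sin(ys),0]); ey=np.array([-ex[1],ex[0],0])
S=np.array([518.1,-296,121.])
for a in (19,22,25,28,31):
    A=np.radians(a); z=-np.sin(A)*ex+[0,0,np.cos(A)]; x=np.cos(A)*ex+np.array([0,0,np.sin(A)])
    P=lambda lx,lz,ly=0: proj(d,S+x*lx+ey*ly+z*lz).round(0)
    print(a,'dotlow',P(6,152),'dot',P(0,152),'edge',P(-22,152),P(-18,152),'dot w',P(2,152,6)[0],P(2,152,-6)[0])
```

```text
[ 457.2 -292.3  209.4] [-13.8   1.2  26.6] [0.46 1.68 0.09] (155, array([350.8, 292.9]), array([348, 280]), array([355, 306]))
[144, 145, 146, 148, 129, 97, 100, 102, 93, 59, 25, 29, 30, 29, 32, 31, 33, 33, 31, 33]
19 dotlow [292. 413.] dot [292. 392.] edge [292. 318.] [292. 331.] dot w 312.0 272.0
22 dotlow [292. 386.] dot [292. 365.] edge [292. 291.] [292. 304.] dot w 312.0 272.0
25 dotlow [292. 358.] dot [292. 337.] edge [292. 265.] [292. 278.] dot w 312.0 272.0
28 dotlow [292. 331.] dot [292. 310.] edge [292. 240.] [292. 252.] dot w 311.0 273.0
31 dotlow [292. 304.] dot [292. 284.] edge [292. 217.] [292. 229.] dot w 311.0 273.0
```

Request:
arm_command:
  series:
    - {"linear":[0.0002,0,-0.0005],"turn":0}
    - {"linear":[0,0,0],"turn":0}
    - {"linear":[0,0,0],"turn":0}
    - {"linear":[0,0,0],"turn":0}

```text
t: 16.05
ee_pos: [457.2, -292.2, 209.5]
orientation: [-0.101, -3.139, -0.0]
ft_force: [-11.4, 1.3, 23.1]
width: 32.3
grasp_force: 30.0
```

```bash
python3 -c "
from h import *
print(ctrl.close_job())"
```

```text
the job is handed in; nothing more can be done
None
```

I pulled the tester out of its stand, snapped it onto the bare stud at about 25°, and pushed it fully home; I handed the job in at about 16 s with the gripper still pressing it there at roughly 28 N (pin travel not read directly).

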